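# Run out the last pod and hold the refill lock open

## Robot

A 6-joint arm with a two-finger parallel gripper is mounted at the origin on a cart in front of the work surface, level with it; the furniture and walls round the work are solid. World frame = base frame: x ahead of the robot, y to its left, z up, the work surface at z = 0. Lengths are in mm, angles in rad, forces in N, time in s.
With the tool pointing down it reaches from about 350 to 925 mm from the base axis. Payload 6.4 kg.
Tool frame: the origin (TCP) lies midway between the tips of the shut fingers; the grasp point (between the pads) lies 19 mm behind it; z points along the fingers, y is the line along which they close (so a half turn about z gives the same grasp; the last joint's range is limited). The gripper opens to 85 mm and grips with 20 to 120 N. Pads are 22 mm wide; open, the fingers measure 114 mm over their backs; the gripper's body (76 mm by 85 mm) begins 54 mm behind the grasp point. The pads swing forward as they close: fully open they stand 13 mm farther back than shut.
Start: joints at [-1.406, 0.245, 1.558, -0, 1.339, -0.174], TCP at [216.036, -613.06, 231.29] pointing down, gripper open.
Joint ranges: [-3.13, 3.13], [-1.02, 2.26], [0.13, 2.54], [-0.95, 4.09], [0.21, 2.88], [-2.74, 2.74]. Speed limits (rad/s): [2.57, 2.57, 3.14, 3.14, 3.14, 3.14].

## Interface

Orientations are given as [roll, pitch, yaw] about the fixed x, y, z axes, in that order (R = Rz(yaw) Ry(pitch) Rx(roll)).
In Python, from plant import r, viewer, sensors gives the robot as it stands (r), with the cameras (viewer) and the readings (sensors).
- The arm moves only by the tool nudge_tcp, called as a command line: name --argument value ..., lists and objects as JSON in quotes. Schema: {"type":"object","properties":{"plan":{"type":"object","properties":{"increments":{"type":"array","items":{"type":"array","items":{"type":"number"},"minItems":7,"maxItems":7},"minItems":1,"maxItems":10}},"additionalProperties":false,"required":["increments"]},"clamp_n":{"type":"number"},"only":{"type":"string"},"quiet":{"type":"boolean"},"lines":{"type":"string"}},"required":["plan"],"additionalProperties":false}. plan is an object whose key "increments" holds a list of rows, 1 to 10 of them, each of 7 numbers: dx, dy, dz in shares of the most that a row can go, 1 being 50 mm, then a rotation vector rx, ry, rz in normalised numbers (1 is 2 pi rad), then the finger opening in mm; each row shifts and turns the commanded pose from where the row before left it, along the tool's axes as they then stand; what a row does not reach is not made up. A row lasts 1/10 s, in which the tool goes at most 50 mm and 0.15 rad, less where a joint would pass 70% of its speed; a pose out of reach is approached as far as the arm can. The fingers move at their own pace and stop on an object; clamp_n is the grip in N (left out, the last holds). Time passes only in rows, so rows that do not move let the fingers close. The tool returns the time, the measured TCP pose, the force, the opening and the grip force at its end. only (a regular expression) keeps the lines of the reply that match it, lines (a string "A,B") keeps lines A to B, and quiet returns only ok. Shift and turn numbers lie between -1 and 1, and a call with a number outside is refused. Input that does not fit is refused with a message, and nothing moves.
- sensors.read_state(): the state, without advancing time (a new reading comes with each control period).
- viewer.snapshot(name): name is "side" or "top" or "wrist"; returns the picture (384x512x3 uint8, red, green, blue); there is no depth.
- viewer.get_calibration(name): a dict with "K" (3x3 intrinsics, pixels), "R" (3x3) and "t" (3): a world point X has camera coordinates R X + t; the wrist camera has in their place "mount" (4x4, takes a point from camera to tool coordinates, whose origin is the TCP and whose axes are the flange's). Camera axes: x right, y down, z forward; pixel columns grow to the right and rows downward; lengths in mm; the calibration is good to about 2 mm. A picture is of the moment at which its call begins: read the wrist's pose just before it. get_calibration takes no time and is no camera call.
- r.hand_in(): hands the job in; it is judged then, once.
The state is a dict: "time_s": time; "qpos": joint angles; "qd": joint speeds; "joint_efforts": joint torques, N m; "eef_pos": TCP position; "tool_rot": TCP orientation; "contact_force": force on the tool from outside, world axes, zero at the start; "wrist_torque": the same for the moment, N m; "grip_width": finger opening in mm; "grip_force": force on a finger pad.
Only numpy, scipy, OpenCV 4.12 (cv2) and the standard library are available. Lean on these libraries where they do the work, as an engineer would, in place of code of your own. Each camera call takes 0.05 s, during which the arm holds its last target. There are 200 camera calls.

## Task

The coffee-pod dispenser is down to its last pod: press its push bar right down to the stop so that the pod slides out into the tray, and let the bar come back up. Then take the key with the wide rectangular bow out of the wooden key block, push it fully home in the lock on top of the dispenser and turn it a quarter clockwise, as far as it goes, so that the refill cover springs ajar. The lock springs back, so finish while still holding the key home and turned while I refill; leave the two other keys and everything else where they are.

Things in the scene. Friction and masses are not known exactly. Their poses are not given: they have to be found in the camera images.
- dispenser: coffee-pod dispenser, black, fixed. Origin on the worktop; x points from its front to its back, z up. In its frame (mm): x -137 (tray) to +115 (back), y -77 to +87. Right half (y -77 to +1): pod chute, tray in front, refill cover on top (z 120). Left half (y +1 to +87, x -55 to +115): lock tower with a flat top at z 115
- lever (a joint): push bar's hinge: 0 up (rest), 0.22 rad down at its stop; sprung, comes back up when let go. Takes about 4 N at first, 9 N at the stop; the pad goes down 31 mm and back (+x) 12 mm. Near the stop the gate frees the pod, which slides under the bar into the tray in under a second
- lever_pad (a point): middle of the top of the push bar's pad, a ribbed aluminium plate 34 (x) by 74 (y) mm across the dispenser's front, over the tray, 98 mm above the worktop when up, at (-92, -38) mm in the dispenser's frame; nothing higher than 120 mm near it
- tray (a point): middle of the tray's floor, 8 mm above the worktop, inside 73 (x) by 70 (y) mm with a rim 26 mm high; at (-96, -38) mm in the dispenser's frame, axes as the dispenser's. The pod may come to rest any way up in it
- pod: the last pod, 45 mm across the rim and 28 high, behind the clear window on the sloping chute at the start; origin at the centre of its underside
- key_block: wooden key block, fixed, 55 (x) by 165 (y) by 45 mm high, origin in the middle of its underside on the worktop; three keys stand in it bow up, in a row along its y at -50, 0 and +50 mm, in an order that changes, shanks 31 mm deep in loose slots
- key: the dispenser's key, 35 g, standing upright: black rectangular bow 34 wide (its y), 12 thick (its x), from 7 to 43 mm above the origin, with a small square hole near the top; below it a collar 12 x 22 x 8 mm, then a flat steel blade 6 thick (x) by 15 wide (y), 31 long, round-ended. Works either way round. Origin on the axis at the collar's underside, on the block's top
- round_key: another key, to be left: the same height, but the bow is a round disc 36 mm across and 12 thick; round shank, does not fit the dispenser. Origin at the underside of the collar (on the axis), which rests on the block's top
- narrow_key: another key, to be left: the same height, but the bow is a narrow bar 13 wide and 12 thick; round shank, does not fit the dispenser. Origin at the underside of the collar (on the axis), which rests on the block's top
- key_grip (a point): middle of the key's bow, 25 mm above the key's origin: grip here across the 12 mm thickness (the key's x)
- keyhole (a point): middle of the keyhole's mouth on the lock axis, 117.5 mm above the worktop (2.5 mm over the tower's top, inside a 54 mm metal ring), at (0, 46) mm in the dispenser's frame, axes as the dispenser's (does not turn). Key home: key's origin here, collar down on the cylinder. Only within about 2 mm of home can the cylinder turn
- slot (a point): same point, turning with the brass cylinder (32 mm across): slot 16.5 (its x) by 7.5 mm (its y), mouth bevelled 2.5 mm; at rest x lies along the dispenser's x, and the key's y goes along it. Two gummed pins stick in from the long sides, met 8 and 16 mm down: straight pushing takes 15 to 35 N, but 12 N will do while rocking the key 1 to 2 mm along y. Last 7 mm: spring plunger, 4 N
- cylinder (a joint): turn of the lock cylinder: 0 at rest, grows clockwise seen from above, stop at 1.45 rad (the quarter turn); a spring (0.1 N m) turns it back when let go. The key has about 0.1 rad of play in the slot, so the hand turns some 1.55 rad. The bolt clears the cover at about 1.15 rad
- cover (a joint): the refill cover, an aluminium flap over the chute, hinged at the back: 0 shut, springs to 0.18 rad (front edge 30 mm up) as soon as the bolt is drawn
- white_mug: white mug with leaves, 95 high mm: a bystander, to be left alone
- green_mug: small green cup, 52 high mm: a bystander, to be left alone
- spare_pod_a: spare pod, 28 high mm: a bystander, to be left alone
- spare_pod_b: spare pod, 28 high mm: a bystander, to be left alone
- spoon: teaspoon, 133 long mm: a bystander, to be left alone
- tin: food tin, 72 high mm: a bystander, to be left alone
- scoop: long-handled steel scoop, 148 long mm: a bystander, to be left alone
- sauce_jar: glass jar with lid, 85 high mm: a bystander, to be left alone

How it is judged:
By the outcome, as a careful person would: the job done as asked, in the order asked, and still so for the second after the job is handed in, while the arm keeps its last pose, push and grip.
It also fails if it takes over 64 s, if anything falls off the work surface, if the arm or the gripper's body presses on something with over 40 N, if the wrist force passes 120 N, or if a joint passes its speed limit or range.

## Working session

There is one attempt and no reset: what is moved stays moved. The work goes in short steps, Python scripts to look and compute and a tool call to move; the robot and the scene stay as the last step left them, time stands still between calls to the robot, and variables do not carry over. Pictures are saved under pics/ and viewed, at most 10 in all, crops included, and the job is handed in when it is done.

```bash
ls; mkdir -p pics
```

Run:
```python
from plant import r, viewer, sensors
import cv2,numpy as np
s=sensors.read_state(); print(s)
for n in("top","side"):
    cv2.imwrite(f"pics/{n}0.png",cv2.cvtColor(viewer.snapshot(n),cv2.COLOR_RGB2BGR)); c=viewer.get_calibration(n); print(n,{k:np.round(v,3).tolist() for k,v in c.items() if k in"KRt"})
print(viewer.get_calibration("wrist"))
```

```text
pics
plant.py
{'time_s': 0.0, 'qpos': array([-1.40608731e+00,  2.45815112e-01,  1.55901693e+00, -1.08678035e-06,
        1.33868543e+00, -1.74108108e-01]), 'qd': array([ 4.78136361e-04,  1.40580042e-03, -1.35538043e-03,  1.22887708e-03,
        7.11014752e-06,  2.95502139e-04]), 'joint_efforts': array([-3.56563542e-04, -4.29509246e+01, -3.26126111e+01, -2.24779328e-04,
        5.40556575e-03,  3.96278551e-06]), 'eef_pos': array([ 215.94954104, -612.49043246,  230.17808439]), 'tool_rot': array([-3.13969676e+00, -3.32394004e-04,  3.38817059e-01]), 'contact_force': array([-0.24741845, -0.86217462,  0.36243899]), 'wrist_torque': array([ 0.00052345, -0.00745532, -0.02253497]), 'grip_force': 0.0, 'grip_width': 85.20957787989957}
top {'K': [[447.567, 0.0, 255.053], [0.0, 447.567, 195.943], [0.0, 0.0, 1.0]], 'R': [[-0.006, -1.0, 0.021], [-0.992, 0.003, -0.123], [0.123, -0.021, -0.992]], 't': [-10.377, 521.716, 1499.733]}
side {'K': [[381.949, 0.0, 254.905], [0.0, 381.949, 191.668], [0.0, 0.0, 1.0]], 'R': [[-0.891, -0.454, 0.014], [-0.285, 0.534, -0.796], [0.354, -0.713, -0.605]], 't': [477.497, 224.342, 1420.059]}
{'K': array([[289.2139046 ,   0.        , 255.95988058],
       [  0.        , 289.2139046 , 196.18564869],
       [  0.        ,   0.        ,   1.        ]]), 'mount': array([[ 7.68239362e-05, -9.61178716e-01, -2.75926566e-01,
         7.03427243e+01],
       [ 9.99999959e-01, -2.28903528e-06,  2.86395421e-04,
        -7.31537453e-01],
       [-2.75908789e-04, -2.75926577e-01,  9.61178677e-01,
        -1.42788703e+02],
       [ 0.00000000e+00,  0.00000000e+00,  0.00000000e+00,
         1.00000000e+00]])}
```

View pics/top0.png

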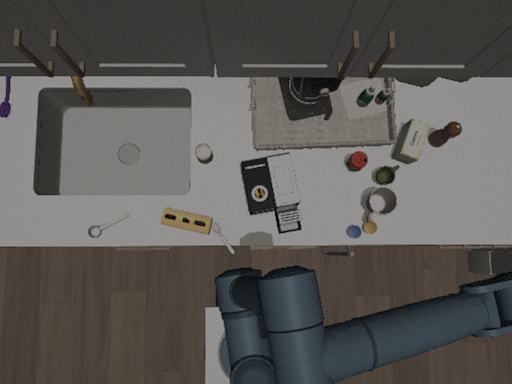

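View pics/side0.png

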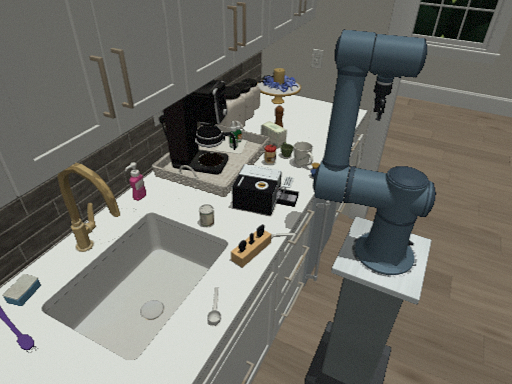

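The top view shows the dispenser around (270,190), with the lock at about (260,193) and the push bar at about (288,216). The key block is at (187,221). I'll compute rough positions and enlarge the area.

Create h.py:
```python
from plant import r, viewer, sensors
import cv2,numpy as np
from scipy.spatial.transform import Rotation as Ro
def cam(n,s=None):
    c=viewer.get_calibration(n)
    if n!="wrist": return c["K"],c["R"],c["t"]
    s=s or sensors.read_state(); T=np.eye(4); T[:3,:3]=Ro.from_euler("xyz",s["tool_rot"]).as_matrix(); T[:3,3]=s["eef_pos"]
    M=np.linalg.inv(T@c["mount"]); return c["K"],M[:3,:3],M[:3,3]
def onz(C,uv,z):
    K,R,t=C; o=-R.T@t; d=R.T@np.linalg.solve(K,[uv[0],uv[1],1]); return (o+d*(z-o[2])/d[2])[:3]
def proj(C,X):
    K,R,t=C; p=K@(R@np.array(X,float)+t); return p[:2]/p[2]
def tri(obs):
    A=[];b=[]
    for C,uv in obs:
        K,R,t=C;o=-R.T@t;d=R.T@np.linalg.solve(K,[uv[0],uv[1],1]);d/=np.linalg.norm(d);P=np.eye(3)-np.outer(d,d);A.append(P);b.append(P@o)
    return np.linalg.lstsq(np.vstack(A),np.hstack(b),rcond=None)[0]
def totool(s,v): return Ro.from_euler("xyz",s["tool_rot"]).as_matrix().T@v
```

Run:
```python
from h import *
C=cam("top")
for n,uv,z in(("lock",(260,193),120),("pad",(288,216),98),("block",(187,221),45),("blk L",(162,215),45),("blk R",(212,227),45)): print(n,onz(C,uv,z).round())
a=cv2.imread("pics/top0.png")[140:260,150:310]; cv2.imwrite("pics/topc.png",cv2.resize(a,None,fx=5,fy=5,interpolation=cv2.INTER_CUBIC))
```

```text
(no output)
```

View pics/topc.png

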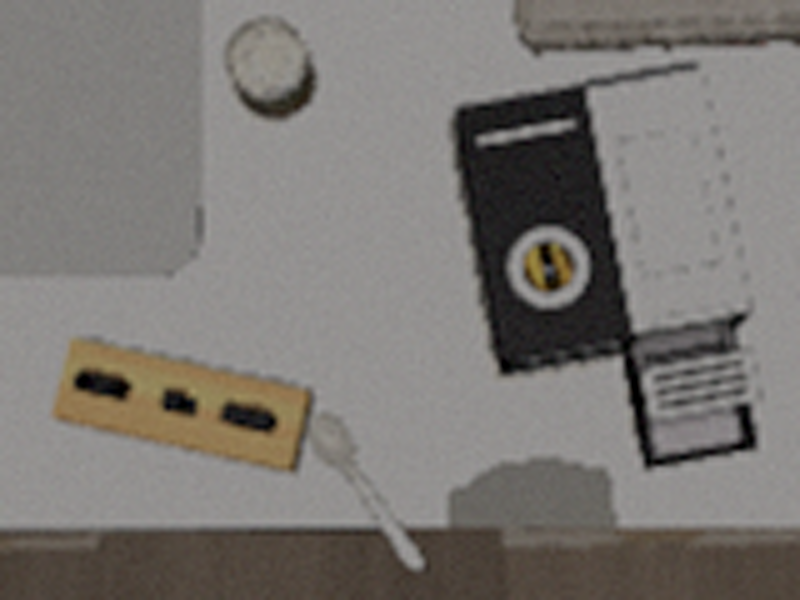

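The crop shows the lock at crop (548,266), which is top-view pixel (259.6,193.2). The keys are at (103,383), (179,402, the narrow one) and (248,416). Dispenser yaw is about 0.18. I'll move above the push bar with the fingers shut.

Careful with the scale: shifts go in shares of 50 mm and turns go in shares of 2 pi rad. That gives: -32 mm is -0.64, 31 mm is 0.62.

nudge_tcp --plan '{"increments":[[0.62, -0.64, 0, 0, 0, 0, 0], [0.62, -0.64, 0, 0, 0, 0, 0], [0.62, -0.64, 0, 0, 0, 0, 0], [0.62, -0.64, 0, 0, 0, 0, 0], [0.62, -0.64, 0, 0, 0, 0, 0], [0.62, -0.64, 0, 0, 0, 0, 0], [0.62, -0.64, 0, 0, 0, 0, 0], [0.62, -0.64, 0, 0, 0, 0, 0], [0.62, -0.64, 0, 0, 0, 0, 0], [0.62, -0.64, 0, 0, 0, 0, 0]]}' --clamp_n 30

```text
time_s: 1.1
eef_pos: [402.3, -206.3, 231.0]
tool_rot: [-3.141, 0.0, 0.338]
contact_force: [0.3, -0.2, -0.2]
grip_width: -0.1
grip_force: 0.0
```

nudge_tcp --plan '{"increments":[[0.62, -0.64, 0, 0, 0, 0, 0], [0.62, -0.64, 0, 0, 0, 0, 0], [0, 0, 0, 0, 0, 0.0127, 0], [0, 0, 0, 0, 0, 0.0127, 0], [0, 0, 0, 0, 0, 0, 0]]}'

```text
time_s: 1.6
eef_pos: [439.1, -126.6, 230.9]
tool_rot: [-3.141, 0.001, 0.18]
contact_force: [-1.0, -0.7, -0.3]
grip_width: -0.1
grip_force: 0.0
```

Run:
```python
from h import *
s=sensors.read_state(); im=viewer.snapshot("wrist"); np.save("w1.npy",np.r_[s["eef_pos"],s["tool_rot"]]); cv2.imwrite("pics/w1.png",cv2.cvtColor(im,cv2.COLOR_RGB2BGR)); print(s["eef_pos"],s["tool_rot"],s["contact_force"])
```

```text
[ 439.14335114 -126.62339022  230.90159949] [-3.14112152e+00  5.78362317e-04  1.80045574e-01] [-0.99403754 -0.68841137 -0.33762989]
```

View pics/w1.png

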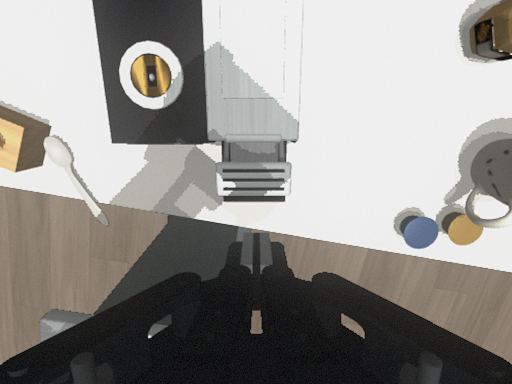

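The wrist view shows the lock ring centred near (151,75), the tower's front edge at row 143 (columns 112–207), and the pad around (254,182). I'll measure these with masks.

Create m1.py:
```python
from h import *
p=np.load("w1.npy"); C=cam("wrist",dict(eef_pos=p[:3],tool_rot=p[3:])); im=cv2.imread("pics/w1.png"); h=cv2.cvtColor(im,cv2.COLOR_BGR2HSV)
g=im.max(2)
roi=np.zeros(g.shape,np.uint8); roi[0:143+8,85:216]=1
# ring: bright within tower: fit ellipse to outer contour of non-dark blob around lock
nd=((g>70)*roi).astype(np.uint8); n,l,st,ce=cv2.connectedComponentsWithStats(nd[:140,118:192].copy())
i=1+np.argmax(st[1:,4]); m=(l==i).astype(np.uint8); c,_=cv2.findContours(m,cv2.RETR_EXTERNAL,cv2.CHAIN_APPROX_NONE)
e=cv2.fitEllipse(max(c,key=len)); uv=np.array(e[0])+[118,0]; print("ring",uv,e[1:],onz(C,uv,117.5))
b=cv2.inRange(h,(8,90,60),(28,255,255))[:140,118:192]; c,_=cv2.findContours(b,cv2.RETR_EXTERNAL,cv2.CHAIN_APPROX_NONE)
e2=cv2.minEnclosingCircle(np.vstack(c)); print("brass",np.array(e2[0])+[118,0],e2[1],onz(C,np.array(e2[0])+[118,0],117.5))
# tower edges by row/col scans
dark=(g<60)
L=[(dark[v,80:130].argmax()+80-.5,v) for v in range(5,130,5)]
R=[(200+15-dark[v,185:215][::-1].argmax()-.5,v) for v in range(5,130,5)]
F=[(u,150-dark[120:151,u][::-1].argmax()+.5) for u in range(118,200,4)]
for nme,P,ax in(("L",L,0),("R",R,0),("F",F,1)):
    X=np.array([onz(C,q,115)[:2] for q in P]); vx,vy,x0,y0=cv2.fitLine(X.astype(np.float32),cv2.DIST_HUBER,0,.01,.01).ravel()
    print(nme,P[0],P[-1],"dir",np.arctan2(vy,vx)%np.pi, np.arctan2(vy,vx)%np.pi-np.pi/2,x0,y0)
for uv in((217,165),(291,165),(289,195),(218,195),(254,180)): print("pad",uv,onz(C,uv,98))
```

```bash
python3 m1.py
```

```text
ring [145.96921158  82.23641205] ((63.701236724853516, 98.19670104980469), 24.662195205688477) [515.93804623 -19.32555752 117.5       ]
brass [151.  75.] 22.02281379699707 [522.25690368 -22.97538903 117.5       ]
L (np.float64(107.5), 5) (np.float64(79.5), 125) dir 2.8628163 1.29202 513.41223 31.133799
R (np.float64(190.5), 5) (np.float64(206.5), 125) dir 0.01658382 -1.5542126 534.14954 -68.11827
F (118, np.float64(150.5)) (198, np.float64(142.5)) dir 1.9183208 0.3475244 465.85507 -29.534101
pad (217, 165) [454.16331335 -85.02835787  98.        ]
pad (291, 165) [ 466.91696235 -155.05839054   98.        ]
pad (289, 195) [ 437.2353992  -159.47058925   98.        ]
pad (218, 195) [424.63325676 -90.27731882  98.        ]
pad (254, 180) [ 445.9983862  -122.66377012   98.        ]
```

The pad centre from the corners is about (446,-123), which agrees with the lock at (522.3,-23.0) plus the given offset at yaw 0.18. Pressing now.

Converted, 45 mm is 0.9, 30 mm is 0.6.

nudge_tcp --plan '{"increments":[[0.16, -0.06, 0.6, 0, 0, 0, 0], [0, 0, 0.9, 0, 0, 0, 0], [0, 0, 0.9, 0, 0, 0, 0], [0, 0, 0.1, 0, 0, 0, 0], [0, 0, 0, 0, 0, 0, 0]]}'

```text
time_s: 2.15
eef_pos: [445.9, -122.9, 105.8]
tool_rot: [-3.14, 0.002, 0.179]
contact_force: [0.5, -1.6, -0.4]
grip_width: 0.3
grip_force: 0.0
```

nudge_tcp --plan '{"increments":[[0.03, 0, 0.2, 0, 0, 0, 0], [0.08, 0, 0.2, 0, 0, 0, 0], [0.08, 0, 0.2, 0, 0, 0, 0], [0.02, 0, 0.08, 0, 0, 0, 0], [0, 0, 0, 0, 0, 0, 0]]}'

```text
time_s: 2.65
eef_pos: [457.7, -122.0, 73.6]
tool_rot: [3.14, 0.0, 0.18]
contact_force: [-5.1, -1.5, 8.2]
grip_width: -0.1
grip_force: 4.0
```

Converted, 3 mm is 0.06, 2 mm is 0.04.

nudge_tcp --plan '{"increments":[[0.02, 0, 0.06, 0, 0, 0, 0], [0.02, 0, 0.06, 0, 0, 0, 0], [0, 0, 0.04, 0, 0, 0, 0], [0, 0, 0.03, 0, 0, 0, 0], [0, 0, 0, 0, 0, 0, 0]]}'

```text
time_s: 3.15
eef_pos: [459.5, -122.0, 67.2]
tool_rot: [3.14, 0.003, 0.181]
contact_force: [-18.1, 2.2, 32.1]
grip_width: -0.1
grip_force: 16.1
```

Converted, -1 mm is -0.02, -0.5 mm is -0.01.

nudge_tcp --plan '{"increments":[[-0.02, 0, -0.01, 0, 0, 0, 0], [0, 0, 0, 0, 0, 0, 0], [0, 0, 0, 0, 0, 0, 0], [0, 0, 0, 0, 0, 0, 0], [0, 0, 0, 0, 0, 0, 0], [0, 0, 0, 0, 0, 0, 0], [0, 0, 0, 0, 0, 0, 0], [0, 0, 0, 0, 0, 0, 0]]}'

```text
time_s: 3.95
eef_pos: [459.4, -122.0, 67.6]
tool_rot: [3.14, 0.0, 0.18]
contact_force: [-12.7, 2.3, 26.7]
grip_width: -0.3
grip_force: 13.5
```

nudge_tcp --plan '{"increments":[[-0.06, 0, -0.24, 0, 0, 0, 0], [-0.08, 0, -0.4, 0, 0, 0, 0], [-0.08, 0, -0.9, 0, 0, 0, 0], [0, 0, -0.9, 0, 0, 0, 0], [0, 0, -0.9, 0, 0, 0, 0], [0, 0, 0, 0, 0, 0, 0]]}'

```text
time_s: 4.55
eef_pos: [451.4, -124.9, 239.1]
tool_rot: [3.131, -0.013, 0.179]
contact_force: [0.2, 0.7, 0.9]
grip_width: -0.2
grip_force: 0.0
```

Run:
```python
from h import *
s=sensors.read_state(); im=viewer.snapshot("wrist"); np.save("w2.npy",np.r_[s["eef_pos"],s["tool_rot"]]); cv2.imwrite("pics/w2.png",cv2.cvtColor(im,cv2.COLOR_RGB2BGR))
```

```text
(no output)
```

View pics/w2.png

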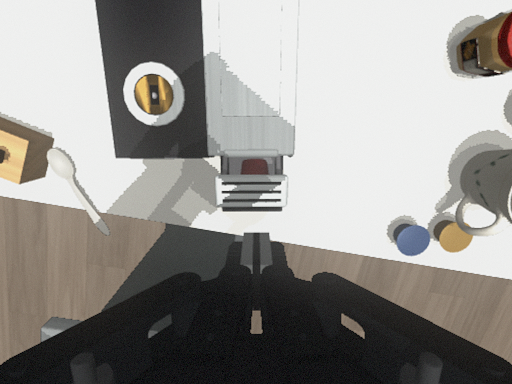

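The pod (red-brown) now shows at about (254,167), just behind the raised bar. I'll check whether it is within the tray.

Run:
```python
from h import *
p=np.load("w2.npy"); C=cam("wrist",dict(eef_pos=p[:3],tool_rot=p[3:])); im=cv2.imread("pics/w2.png")
h=cv2.cvtColor(im,cv2.COLOR_BGR2HSV); 
m=((h[...,0]<10)|(h[...,0]>170))&(h[...,1]>90)&(h[...,2]>25); m[:140]=0;m[215:]=0;m[:,:215]=0;m[:,290:]=0
v,u=np.nonzero(m); print(u.min(),u.max(),v.min(),v.max(),len(u))
ca,sa=np.cos(.18),np.sin(.18)
for z in(10,25,36,60):
  for uv in((254,v.min()),(u.min(),170),(u.max(),170),(154.5,95)):
    d=onz(C,uv,z if uv[0]!=154.5 else 117.5)[:2]-[522.3,-23]; print(z,uv,(ca*d[0]+sa*d[1]).round(1),(-sa*d[0]+ca*d[1]+46).round(1))
cv2.imwrite("pics/w2c.png",cv2.resize(im[130:230,190:320],None,fx=5,fy=5,interpolation=cv2.INTER_CUBIC))
```

```text
242 258 160 173 34
10 (254, np.int64(160)) -72.9 -40.9
10 (np.int64(242), 170) -85.9 -25.2
10 (np.int64(258), 170) -86.0 -46.0
10 (154.5, 95) -1.0 45.5
25 (254, np.int64(160)) -70.8 -40.8
25 (np.int64(242), 170) -83.3 -25.8
25 (np.int64(258), 170) -83.3 -45.8
25 (154.5, 95) -1.0 45.5
36 (254, np.int64(160)) -69.2 -40.8
36 (np.int64(242), 170) -81.3 -26.2
36 (np.int64(258), 170) -81.4 -45.6
36 (154.5, 95) -1.0 45.5
60 (254, np.int64(160)) -65.8 -40.7
60 (np.int64(242), 170) -77.0 -27.1
60 (np.int64(258), 170) -77.1 -45.1
60 (154.5, 95) -1.0 45.5
```

View pics/w2c.png

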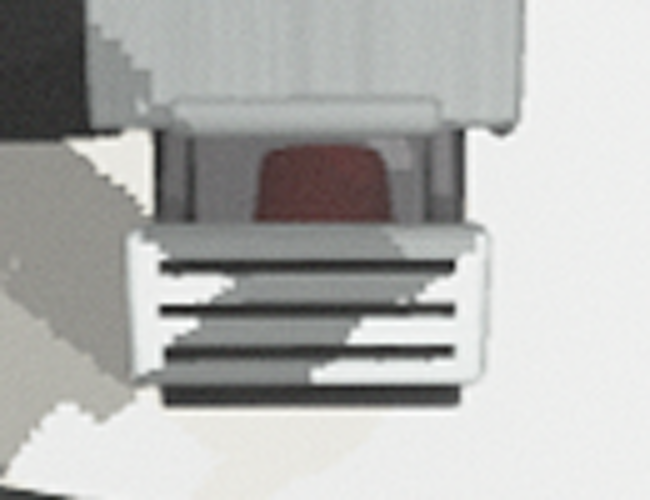

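The crop shows the pod lying in the tray behind the bar, at crop (320,185), and the bar is back up. Next I'll view the key block.

Converted, -42 mm is -0.84, 8 mm is 0.16.

nudge_tcp --plan '{"increments":[[0.16, -0.84, 0.04, 0, 0, 0, 60], [0.16, -0.84, 0.04, 0, 0, 0, 60], [0.16, -0.84, 0.04, 0, 0, 0, 60], [0.16, -0.84, 0.04, 0, 0, 0, 60], [0.16, -0.84, 0.04, 0, 0, 0, 60], [0.16, -0.84, 0.04, 0, 0, 0, 60], [0.16, -0.84, 0.04, 0, 0, 0, 60], [0.16, -0.84, 0.04, 0, 0, 0, 60], [0, 0, 0, 0, 0, 0, 60], [0, 0, 0, 0, 0, 0, 60]]}'

```text
time_s: 5.6
eef_pos: [449.7, 219.8, 213.1]
tool_rot: [3.141, 0.002, 0.181]
contact_force: [0.2, -0.6, -0.5]
grip_width: 60.0
grip_force: 0.0
```

Run:
```python
from h import *
s=sensors.read_state(); im=viewer.snapshot("wrist"); np.save("w3.npy",np.r_[s["eef_pos"],s["tool_rot"]]); cv2.imwrite("pics/w3.png",cv2.cvtColor(im,cv2.COLOR_RGB2BGR)); print(s["qpos"])
cv2.imwrite("pics/w3c.png",cv2.resize(im[100:300,100:412,::-1],None,fx=2.5,fy=2.5,interpolation=cv2.INTER_CUBIC))
```

```text
[ 2.27968752e-01 -9.23856214e-02  1.94955611e+00 -2.91705151e-04
  1.28629936e+00  1.61777140e+00]
```

View pics/w3c.png

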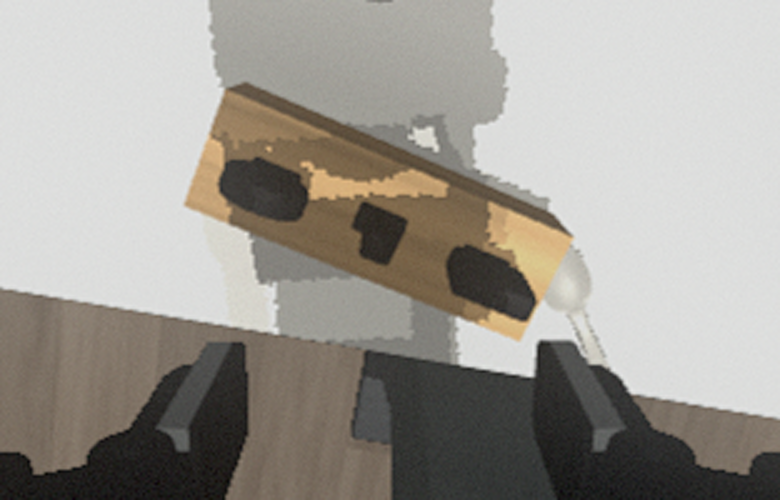

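The picture is ambiguous. The outer bows at crop (264,190) and (490,283) look alike, and the narrow key is in the middle. I'll tilt for a more oblique view.

Converted, 20 mm is 0.4, -0.15 rad / 6.2832 = -0.0239.

nudge_tcp --plan '{"increments":[[0.4, 0, 0, 0, -0.0239, 0, 85], [0.4, 0, 0, 0, -0.0239, 0, 85], [0.4, 0, 0, 0, -0.0239, 0, 85], [0, 0, 0, 0, 0, 0, 85], [0, 0, 0, 0, 0, 0, 85]]}'

```text
time_s: 6.15
eef_pos: [508.4, 228.2, 203.1]
tool_rot: [3.141, 0.453, 0.176]
contact_force: [-0.5, -0.4, 0.3]
grip_width: 84.9
grip_force: 0.0
```

Run:
```python
from h import *
s=sensors.read_state(); im=viewer.snapshot("wrist"); np.save("w4.npy",np.r_[s["eef_pos"],s["tool_rot"]]); cv2.imwrite("pics/w4.png",cv2.cvtColor(im,cv2.COLOR_RGB2BGR)); print(s["qpos"])
cv2.imwrite("pics/w4c.png",cv2.resize(im[60:300,100:412,::-1],None,fx=2.5,fy=2.5,interpolation=cv2.INTER_CUBIC))
```

```text
[0.21134573 0.32974831 1.55587582 0.01536575 1.70920765 1.60447226]
```

View pics/w4c.png

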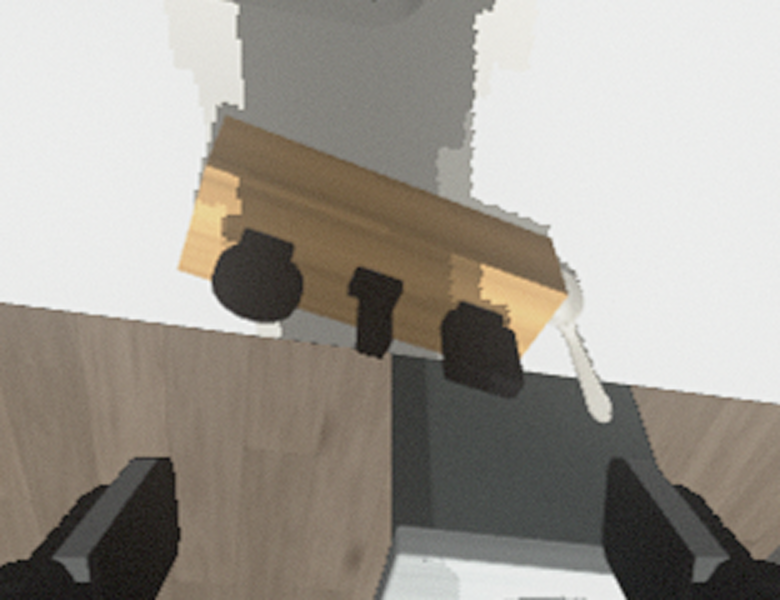

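The oblique view settles it. The disc is on the left at (258,280), the narrow key is in the middle, and the rectangular bow is on the right at crop (482,350), on the low-y side. I'll locate it from the block's top corners and from the bow.

Run:
```python
from h import *
p=np.load("w3.npy"); C=cam("wrist",dict(eef_pos=p[:3],tool_rot=p[3:])); q=np.load("w4.npy"); D=cam("wrist",dict(eef_pos=q[:3],tool_rot=q[3:]))
c=np.array([(186,207),(230,92),(570,237),(520,340)])/2.5+[100,100]
X=np.array([onz(C,u,45) for u in c]); print(X.round(1)); ctr=X.mean(0); yv=(X[0]+X[1]-X[2]-X[3])/2; xv=(X[1]+X[2]-X[0]-X[3])/2
print("ctr",ctr,"len",np.linalg.norm(yv),np.linalg.norm(xv),"yaw",np.arctan2(-yv[0],yv[1]),np.arctan2(xv[1],xv[0]))
yaw=np.arctan2(-yv[0],yv[1]); ey=np.array([-np.sin(yaw),np.cos(yaw),0]); k=ctr-50*ey; print("key pred",k, "proj w3 bowtop",(proj(C,k+[0,0,43])-100)*2.5,"w4 mid",(proj(D,k+[0,0,25])-[100,60])*2.5)
for n,Cc,off in(("w3",C,(100,100)),("w4",D,(100,60))):
    im=cv2.imread(f"pics/{n}.png"); g=im.max(2); m=(g<60).astype(np.uint8)
    N,l,st,ce=cv2.connectedComponentsWithStats(m)
    for i in range(1,N):
        if 60<st[i,4]<2500: 
            u=np.argwhere(l==i)[:,::-1].astype(np.float32); print(n,i,st[i],ce[i].round(1),((ce[i]-off)*2.5).round(),cv2.minAreaRect(u))
```

```text
[[429.3 308.3  45. ]
 [482.5 295.2  45. ]
 [446.4 138.   45. ]
 [393.8 148.6  45. ]]
ctr [438.0034048  222.52184916  45.        ] len 162.41169815035136 54.21650598067605 yaw -0.22215521615438466 -0.2203108333067304
key pred [426.98678557 173.7506066   45.        ] proj w3 bowtop [496.07102343 297.74264225] w4 mid [481.51714512 353.20517502]
w3 5 [193 163  30  25 336] [210.7 174.5] [277. 186.] ((207.38165283203125, 175.28402709960938), (30.769235610961914, 19.307693481445312), 22.61986541748047)
w3 16 [241 181  21  25 329] [251.  192.7] [378. 232.] ((249.98277282714844, 193.29312133789062), (19.498010635375977, 19.869401931762695), 21.801406860351562)
w3 19 [279 198  35  27 522] [293.  210.7] [483. 277.] ((296.0258483886719, 212.43963623046875), (37.947566986083984, 19.4333553314209), 23.198589324951172)
w4 2 [190 152  31  36 713] [206.5 171.8] [266. 279.] ((205.7000274658203, 171.39999389648438), (30.674089431762695, 33.203914642333984), 18.434947967529297)
w4 10 [240 167  21  36 496] [249.5 183.5] [374. 309.] ((247.87802124023438, 184.57958984375), (20.18902587890625, 32.807167053222656), 11.888657569885254)
w4 17 [277 181  32  38 913] [291.7 200.3] [479. 351.] ((292.5, 199.5), (37.0, 31.0), 90.0)
w4 18 [257 202  14  41 215] [262.3 221.4] [406. 403.] ((263.5, 222.0), (40.0, 13.0), 90.0)
```

The block measures 162×54 at yaw -0.221. The predicted key position of (427,174) lands on the bow in both views. Levelling, moving over the key and yawing to 1.35.

Converted, -30 mm is -0.6, 21 mm is 0.42, 0.15 rad / 6.2832 = 0.0239.

nudge_tcp --plan '{"increments":[[0, 0, 0, 0, 0.0239, 0, 40], [0, 0, 0, 0, 0.0239, 0, 40], [0, 0, 0, 0, 0.0239, 0, 40], [-0.6, 0.26, 0.42, 0, 0, 0, 40], [-0.6, 0.26, 0.42, 0, 0, 0, 40], [-0.6, 0.26, 0.42, 0, 0, 0, 40], [0, 0, 0, 0, 0, -0.0234, 40], [0, 0, 0, 0, 0, -0.0234, 40], [0, 0, 0, 0, 0, -0.0234, 40], [0, 0, 0, 0, 0, -0.0234, 40]]}'

```text
time_s: 7.2
eef_pos: [426.3, 175.0, 144.8]
tool_rot: [3.138, -0.005, 0.772]
contact_force: [0.6, 1.0, 0.7]
grip_width: 40.4
grip_force: 0.0
```

nudge_tcp --plan '{"increments":[[0, 0, 0, 0, 0, -0.0234, 40], [0, 0, 0, 0, 0, -0.0234, 40], [0, 0, 0, 0, 0, -0.0234, 40], [0, 0, 0, 0, 0, -0.0234, 40], [0, 0, 0, 0, 0, 0, 40]]}'

```text
time_s: 7.7
eef_pos: [426.4, 175.1, 144.6]
tool_rot: [3.136, -0.002, 1.354]
contact_force: [0.6, 0.5, 0.4]
grip_width: 40.1
grip_force: 0.0
```

```bash
python3 -c "
from h import *
s=sensors.read_state(); print(s['qpos'].round(3), totool(s,np.array([427,174,51])-s['eef_pos']), s['tool_rot'])"
```

```text
[ 0.143 -0.112  2.102 -0.     1.146  0.359] [-1.16478025  0.3355435  93.57342172] [ 3.13641694e+00 -1.91449990e-03  1.35431068e+00]
```

Converted, 40 mm is 0.8, 13.5 mm is 0.27.

nudge_tcp --plan '{"increments":[[-0.02, 0, 0.8, 0, 0, 0, 40], [0, 0, 0.8, 0, 0, 0, 40], [0, 0, 0.27, 0, 0, 0, 40], [0, 0, 0, 0, 0, 0, 40], [0, 0, 0, 0, 0, 0, 5], [0, 0, 0, 0, 0, 0, 5], [0, 0, 0, 0, 0, 0, 5]]}' --clamp_n 30

```text
time_s: 8.4
eef_pos: [427.9, 174.6, 51.0]
tool_rot: [3.138, -0.001, 1.354]
contact_force: [-1.0, -0.9, 6.7]
grip_width: 11.7
grip_force: 33.3
```

nudge_tcp --plan '{"increments":[[0, 0, 0, 0, 0, 0, 5], [0, 0, 0, 0, 0, 0, 5], [0, 0, 0, 0, 0, 0, 5]]}' --clamp_n 100

```text
time_s: 8.7
eef_pos: [428.1, 174.6, 51.1]
tool_rot: [3.138, -0.001, 1.355]
contact_force: [-2.4, -0.9, 9.3]
grip_width: 10.7
grip_force: 97.4
```

Converted, -50 mm is -1, -45 mm is -0.9.

nudge_tcp --plan '{"increments":[[0, 0, -0.2, 0, 0, 0, 5], [0, 0, -0.3, 0, 0, 0, 5], [0, 0, -0.4, 0, 0, 0, 5], [0, 0, -0.9, 0, 0, 0, 5], [0, 0, -1, 0, 0, 0, 5], [0, 0, 0, 0, 0, 0, 5]]}'

```text
time_s: 9.3
eef_pos: [431.1, 175.2, 197.5]
tool_rot: [3.127, -0.006, 1.355]
contact_force: [-0.1, -0.4, 0.2]
grip_width: 10.8
grip_force: 97.4
```

```bash
python3 -c "
from h import *
s=sensors.read_state(); print(s['qpos'].round(3),s['eef_pos'],s['tool_rot'], totool(s,np.array([522,-23,192])-s['eef_pos']))"
```

```text
[ 0.142 -0.179  2.057  0.     1.248  0.358] [431.05627717 175.17076608 197.47117577] [ 3.12660258 -0.00567705  1.3548358 ] [-174.10777237  131.21441592    6.45040049]
```

Converted, -35 mm is -0.7, -34 mm is -0.68, -0.14 rad / 6.2832 = -0.0223.

nudge_tcp --plan '{"increments":[[-0.7, 0.52, 0, 0, 0, 0, 5], [-0.7, 0.52, 0, 0, 0, 0, 5], [-0.7, 0.52, 0, 0, 0, 0, 5], [-0.7, 0.52, 0, 0, 0, 0, 5], [-0.68, 0.52, 0, 0, 0, 0, 5], [0, 0, 0, 0, 0, -0.0223, 5], [0, 0, 0, 0, 0, -0.0223, 5], [0, 0, 0, 0, 0, -0.0223, 5], [0, 0, 0, 0, 0, -0.0223, 5], [0, 0, 0, 0, 0, -0.0223, 5]]}'

```text
time_s: 10.3
eef_pos: [516.0, -23.5, 189.2]
tool_rot: [3.141, 0.0, 2.06]
contact_force: [0.7, -0.3, -0.9]
grip_width: 10.6
grip_force: 97.3
```

nudge_tcp --plan '{"increments":[[0, 0, 0, 0, 0, -0.0223, 5], [0, 0, 0, 0, 0, -0.0223, 5], [0, 0, 0, 0, 0, -0.0223, 5], [0, 0, 0, 0, 0, -0.0223, 5], [0, 0, 0, 0, 0, -0.0223, 5], [0, 0, 0, 0, 0, -0.0223, 5], [0, 0, 0, 0, 0, -0.0223, 5], [0, 0, 0, 0, 0, -0.0223, 5], [0, 0, 0, 0, 0, -0.0223, 5], [0, 0, 0, 0, 0, 0, 5]]}'

```text
time_s: 11.3
eef_pos: [516.1, -23.4, 189.2]
tool_rot: [-3.141, 0.001, -2.969]
contact_force: [-0.5, 0.4, -0.5]
grip_width: 10.7
grip_force: 97.3
```

Run:
```python
from h import *
s=sensors.read_state(); im=viewer.snapshot("wrist"); np.save("w5.npy",np.r_[s["eef_pos"],s["tool_rot"]]); cv2.imwrite("pics/w5.png",cv2.cvtColor(im,cv2.COLOR_RGB2BGR)); print(s["qpos"],s["eef_pos"],s["tool_rot"],totool(s,np.array([522,-23,192])-s['eef_pos']))
C=cam("wrist",s); print(proj(C,(522,-23,117.5)),[proj(C,s['eef_pos']+[0,0,z]) for z in(-6,-37)])
```

```text
[-2.65115605e-01 -2.69029466e-02  1.93311589e+00  2.90649205e-05
  1.23476896e+00 -2.00865401e+00] [516.06544606 -23.43157153 189.20956236] [-3.14135855e+00  5.64771584e-04 -2.96886008e+00] [-5.92199189 -0.59550407 -2.78695418]
[254.2962488 213.4289937] [array([254.62322567, 242.45124746]), array([254.85859804, 222.40372353])]
```

View pics/w5.png

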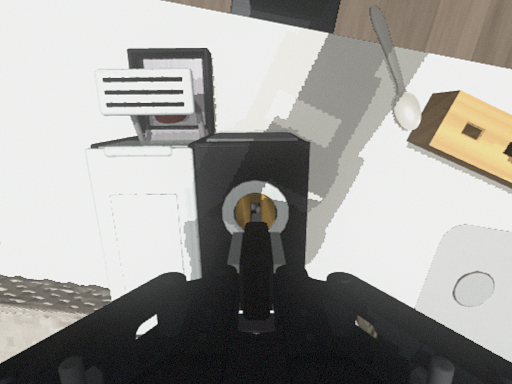

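The view shows the lock ring near (255,212) with the key held just below it, at about (257,235). The tray and pod are at (172,105), and the two other keys' block is at right. I'll measure the ring and the key's edges numerically.

Run:
```python
from h import *
p=np.load("w5.npy"); s=dict(eef_pos=p[:3],tool_rot=p[3:]); C=cam("wrist",s); im=cv2.imread("pics/w5.png"); g=im.max(2).astype(int)
# ring outer edge: radial scan from approx centre, upper half
c0=np.array([255.,212.]); P=[]
for a in np.radians(np.arange(180,361,4)):
    pr=[g[int(round(c0[1]+q*np.sin(a))),int(round(c0[0]+q*np.cos(a)))] for q in np.arange(24,42,.5)]
    d=np.diff(pr); i=d.argmin(); P.append(c0+(24.25+.5*i)*np.array([np.cos(a),np.sin(a)]))
X=np.array([onz(C,u,117.5)[:2] for u in P])
from scipy.optimize import least_squares
f=least_squares(lambda q:np.hypot(*(X-q[:2]).T)-q[2],[520,-23,27],loss="soft_l1"); print("ring",f.x)
f=least_squares(lambda q:np.hypot(*(X-q[:2]).T)-27,[520,-23],loss="soft_l1"); print("ring r27",f.x)
R=Ro.from_euler("xyz",p[3:]).as_matrix()
for n,v in dict(bowtop_px=(17,0,-37),bowtop_mx=(-17,0,-37),bowbot=(17,0,-1),collartop=(11,0,-2),collarbot=(11,0,6),bladetop=(7.5,0,6),bladetip=(7.5,0,37)).items(): print(n,proj(C,p[:3]+R@np.array(v)).round(1))
print("col256"); 
for v in range(196,334,3): print(v,[tuple(im[v,u,::-1].tolist()) for u in(250,256,262)] if v<235 else (g[v,246:268:4].tolist()))
```

```text
ring [521.86948221 -22.55742033  26.48660151]
ring r27 [522.51800539 -22.44960529]
bowtop_px [254.1 249.5]
bowtop_mx [254.2 320.9]
bowbot [254.5 218.3]
collartop [254.5 229.7]
collarbot [254.6 224.1]
bladetop [254.6 230. ]
bladetip [254.8 211.7]
col256
196 [(83, 68, 42), (78, 67, 40), (186, 146, 79)]
199 [(83, 68, 43), (85, 69, 47), (171, 136, 76)]
202 [(83, 67, 44), (75, 63, 46), (116, 93, 55)]
205 [(78, 68, 48), (58, 60, 60), (117, 96, 59)]
208 [(75, 64, 45), (80, 83, 81), (118, 98, 58)]
211 [(71, 58, 41), (78, 77, 76), (120, 96, 56)]
214 [(70, 59, 40), (79, 76, 78), (113, 92, 51)]
217 [(65, 51, 31), (72, 71, 72), (120, 96, 58)]
220 [(76, 62, 38), (73, 71, 72), (121, 97, 56)]
223 [(32, 33, 28), (32, 30, 33), (29, 29, 29)]
226 [(31, 24, 28), (30, 30, 31), (29, 29, 26)]
229 [(35, 34, 33), (36, 33, 33), (27, 28, 26)]
232 [(32, 32, 31), (32, 30, 27), (34, 32, 32)]
235 [35, 30, 31, 27, 34, 31]
238 [37, 27, 34, 35, 34, 32]
241 [31, 36, 27, 28, 30, 33]
244 [31, 32, 33, 36, 37, 31]
247 [30, 29, 27, 26, 29, 28]
250 [25, 28, 32, 29, 29, 28]
253 [26, 24, 31, 22, 36, 26]
256 [35, 36, 30, 27, 31, 32]
259 [28, 27, 25, 34, 33, 28]
262 [33, 27, 34, 32, 27, 33]
265 [28, 26, 27, 27, 35, 31]
268 [29, 26, 14, 32, 25, 26]
271 [31, 28, 23, 26, 26, 25]
274 [26, 32, 30, 28, 27, 32]
277 [35, 30, 30, 25, 24, 28]
280 [25, 22, 20, 28, 28, 31]
283 [20, 26, 33, 26, 33, 28]
286 [31, 28, 27, 28, 36, 25]
289 [25, 24, 32, 30, 32, 21]
292 [23, 29, 16, 29, 26, 21]
295 [19, 28, 27, 32, 31, 26]
298 [20, 28, 29, 22, 21, 26]
301 [27, 9, 23, 27, 26, 21]
304 [17, 15, 26, 27, 25, 14]
307 [29, 26, 24, 19, 14, 23]
310 [21, 27, 22, 26, 26, 27]
313 [16, 23, 27, 31, 26, 24]
316 [22, 32, 25, 16, 25, 23]
319 [28, 23, 25, 28, 21, 31]
322 [40, 42, 37, 41, 40, 34]
325 [36, 31, 34, 37, 42, 37]
328 [36, 38, 36, 40, 32, 35]
331 [51, 49, 53, 41, 45, 44]
```

Both opposite-yaw views put the lock at (522.2,-22.8). The key sits about 1.2 mm toward tool -x in the grip. Aligning, lowering to just above the mouth, then entering.

Converted, 16 mm is 0.32, 15 mm is 0.3, 0.007 rad / 6.2832 = 0.0011.

nudge_tcp --plan '{"increments":[[-0.1, -0.01, 0, 0, 0, 0.0011, 5], [0, 0, 0.3, 0, 0, 0, 5], [0, 0, 0.32, 0, 0, 0, 5], [0, 0, 0, 0, 0, 0, 5], [0, 0, 0, 0, 0, 0, 5]]}'

```text
time_s: 11.85
eef_pos: [520.7, -23.0, 157.1]
tool_rot: [3.141, -0.002, -2.976]
contact_force: [-0.7, -0.8, 0.6]
grip_width: 10.9
grip_force: 97.3
```

```bash
python3 -c "
from h import *
s=sensors.read_state(); print(s['eef_pos'],s['tool_rot'])"
```

```text
[520.69261369 -22.96273897 157.06870171] [ 3.14087183e+00 -1.53502710e-03 -2.97598153e+00]
```

nudge_tcp --plan '{"increments":[[0, 0, 0.04, 0, 0, 0, 5], [0, 0, 0.04, 0, 0, 0, 5], [0, 0, 0.04, 0, 0, 0, 5], [0, 0, 0, 0, 0, 0, 5]]}'

```text
time_s: 12.25
eef_pos: [521.0, -23.1, 151.8]
tool_rot: [3.142, -0.0, -2.975]
contact_force: [-0.7, -0.5, -0.4]
grip_width: 10.9
grip_force: 97.3
```

Converted, 2 mm is 0.04, 1.5 mm is 0.03, -0.013 rad / 6.2832 = -0.0021.

nudge_tcp --plan '{"increments":[[0, 0, 0.04, 0, 0, -0.0021, 5], [0, 0, 0.03, 0, 0, 0, 5], [0, 0, 0.03, 0, 0, 0, 5], [0, 0, 0.02, 0, 0, 0, 5], [0, 0, 0, 0, 0, 0, 5]]}'

```text
time_s: 12.75
eef_pos: [521.4, -23.4, 146.2]
tool_rot: [-3.141, 0.0, -2.962]
contact_force: [-0.6, -0.9, 0.8]
grip_width: 11.0
grip_force: 97.5
```

Converted, -3 mm is -0.06, 1.5 mm is 0.03.

nudge_tcp --plan '{"increments":[[0.03, 0, 0.02, 0, 0, 0, 5], [-0.06, 0, 0.02, 0, 0, 0, 5], [0.06, 0, 0.02, 0, 0, 0, 5], [-0.06, 0, 0.02, 0, 0, 0, 5], [0.06, 0, 0.01, 0, 0, 0, 5], [-0.06, 0, 0.01, 0, 0, 0, 5], [0.03, 0, 0, 0, 0, 0, 5]]}'

```text
time_s: 13.45
eef_pos: [521.8, -23.8, 141.3]
tool_rot: [-3.14, 0.001, -2.962]
contact_force: [3.8, -2.9, -0.2]
grip_width: 10.7
grip_force: 97.6
```

Converted, -2.5 mm is -0.05, -1.5 mm is -0.03.

nudge_tcp --plan '{"increments":[[0.03, 0, 0.02, 0, 0, 0, 5], [-0.05, 0, 0.02, 0, 0, 0, 5], [0.05, 0, 0.02, 0, 0, 0, 5], [-0.05, 0, 0.02, 0, 0, 0, 5], [0.05, 0, 0.02, 0, 0, 0, 5], [-0.05, 0, 0.02, 0, 0, 0, 5], [0.05, 0, 0.02, 0, 0, 0, 5], [-0.03, 0, 0, 0, 0, 0, 5]]}'

```text
time_s: 14.25
eef_pos: [521.3, -22.6, 134.7]
tool_rot: [3.14, 0.001, -2.963]
contact_force: [-1.9, -0.7, 5.6]
grip_width: 10.7
grip_force: 98.4
```

Careful with the scale: shifts go in shares of 50 mm and turns go in shares of 2 pi rad. That gives: -2.4 mm is -0.048, -1.2 mm is -0.024.

nudge_tcp --plan '{"increments":[[0.024, 0, 0.02, 0, 0, 0, 5], [-0.048, 0, 0.02, 0, 0, 0, 5], [0.048, 0, 0.02, 0, 0, 0, 5], [-0.048, 0, 0.02, 0, 0, 0, 5], [0.048, 0, 0.02, 0, 0, 0, 5], [-0.048, 0, 0.02, 0, 0, 0, 5], [0.048, 0, 0.02, 0, 0, 0, 5], [-0.024, 0, 0, 0, 0, 0, 5]]}'

```text
time_s: 15.05
eef_pos: [520.5, -22.8, 126.8]
tool_rot: [3.141, -0.001, -2.962]
contact_force: [-1.6, 1.5, 5.7]
grip_width: 10.7
grip_force: 98.1
```

Converted, 1 mm is 0.02.

nudge_tcp --plan '{"increments":[[0, 0, 0.02, 0, 0, 0, 5], [0, 0, 0.02, 0, 0, 0, 5], [0, 0, 0.02, 0, 0, 0, 5], [0, 0, 0, 0, 0, 0, 5]]}'

```text
time_s: 15.45
eef_pos: [520.6, -22.8, 123.8]
tool_rot: [3.141, -0.001, -2.962]
contact_force: [-0.4, 1.5, 5.4]
grip_width: 10.6
grip_force: 98.5
```

Converted, 1 mm is 0.02, 0.5 mm is 0.01.

nudge_tcp --plan '{"increments":[[0, 0, 0.02, 0, 0, 0, 5], [0, 0, 0.02, 0, 0, 0, 5], [0, 0, 0.01, 0, 0, 0, 5], [0, 0, 0, 0, 0, 0, 5]]}'

```text
time_s: 15.85
eef_pos: [520.8, -22.9, 123.2]
tool_rot: [3.141, -0.002, -2.962]
contact_force: [-5.5, 2.4, 16.4]
grip_width: 11.2
grip_force: 100.0
```

Converted, 0.2 mm is 0.004, 0.14 rad / 6.2832 = 0.0223.

nudge_tcp --plan '{"increments":[[0, 0.004, 0, 0, 0, 0.0223, 5], [0, 0.004, 0, 0, 0, 0.0223, 5], [0, 0.004, 0, 0, 0, 0.0223, 5], [0, 0.004, 0, 0, 0, 0.0223, 5], [0, 0, 0, 0, 0, 0, 5]]}' --clamp_n 120

```text
time_s: 16.35
eef_pos: [521.1, -22.3, 123.2]
tool_rot: [-3.141, -0.001, 2.759]
contact_force: [-5.8, 1.4, 16.3]
grip_width: 10.4
grip_force: 116.8
```

```bash
python3 -c "
from h import *
s=sensors.read_state(); print(s['wrist_torque'],s['qpos'])"
```

```text
[0.3321853  0.88980059 0.0369665 ] [-2.60172056e-01  7.44883366e-02  1.96236382e+00 -4.72100461e-04
  1.10585771e+00 -1.44816945e+00]
```

Converted, 0.2 mm is 0.004, 0.14 rad / 6.2832 = 0.0223.

nudge_tcp --plan '{"increments":[[0, 0.004, 0, 0, 0, 0.0223, 5], [0, 0.004, 0, 0, 0, 0.0223, 5], [0, 0.004, 0, 0, 0, 0.0223, 5], [0, 0.004, 0, 0, 0, 0.0223, 5], [0, 0.004, 0, 0, 0, 0.0223, 5], [0, 0, 0, 0, 0, 0, 5]]}'

```text
time_s: 16.95
eef_pos: [521.5, -22.3, 123.2]
tool_rot: [-3.139, 0.001, 2.059]
contact_force: [-6.1, -1.0, 16.4]
grip_width: 10.7
grip_force: 117.2
```

```bash
python3 -c "
from h import *
s=sensors.read_state(); print(s['wrist_torque'])"
```

```text
[-0.23980487  1.13200793  0.10040302]
```

nudge_tcp --plan '{"increments":[[0, 0.002, 0, 0, 0, 0.0159, 5], [0, 0.002, 0, 0, 0, 0.0159, 5], [0, 0.002, 0, 0, 0, 0.0159, 5], [0, 0, 0, 0, 0, 0, 5]]}'

```text
time_s: 17.35
eef_pos: [521.8, -22.2, 123.2]
tool_rot: [-3.139, 0.002, 1.76]
contact_force: [-5.5, -1.6, 16.6]
grip_width: 10.6
grip_force: 117.3
```

```bash
python3 -c "
from h import *
s=sensors.read_state(); print(s['wrist_torque'],s['qpos'])"
```

```text
[-0.32841592  1.15024563  0.13084912] [-0.258714    0.07635763  1.96031409 -0.00267639  1.10640222 -0.44681335]
```

Converted, 0.04 rad / 6.2832 = 0.0064.

nudge_tcp --plan '{"increments":[[0, 0, 0, 0, 0, 0.0064, 5], [0, 0, 0, 0, 0, 0.0064, 5], [0, 0, 0, 0, 0, 0, 5]]}'

```text
time_s: 17.65
eef_pos: [521.8, -22.2, 123.2]
tool_rot: [-3.139, 0.002, 1.683]
contact_force: [-6.1, -2.0, 16.6]
grip_width: 10.6
grip_force: 117.2
```

```bash
python3 -c "
from h import *
s=sensors.read_state(); print(s['wrist_torque'],s['tool_rot'])"
```

```text
[-0.20795178  1.11079666  0.53337569] [-3.13927809e+00  2.01241858e-03  1.68260606e+00]
```

The torque rose to 0.53 N·m, so the cylinder is at its stop. I'll check the cover with the last picture.

nudge_tcp --plan '{"increments":[[0, 0, 0, 0, 0, 0, 5], [0, 0, 0, 0, 0, 0, 5]]}'

```text
time_s: 17.85
eef_pos: [521.8, -22.2, 123.3]
tool_rot: [-3.139, 0.002, 1.683]
contact_force: [-6.5, -2.1, 16.6]
grip_width: 10.4
grip_force: 117.2
```

Run:
```python
from h import *
a=cv2.resize(viewer.snapshot("wrist")[:,:,::-1],(400,300)); b=viewer.snapshot("side")[140:230,210:330,::-1]; b=cv2.resize(b,(400,300),interpolation=cv2.INTER_CUBIC)
cv2.imwrite("pics/end.png",np.hstack([a,b])); s=sensors.read_state(); print(s['contact_force'],s['wrist_torque'])
```

```text
[-6.78162714 -1.12583209 16.57681953] [-0.22330013  1.13625391  0.4828618 ]
```

View pics/end.png

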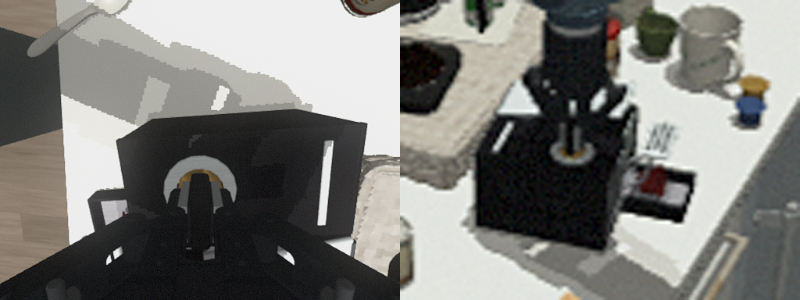

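The picture shows the key home in the lock and turned a quarter at (205,200), and the pod in the tray at (655,182). The gripper hides most of the cover. The hand turned about 1.6 rad before meeting the hard stop, well past the 1.15 rad at which the bolt clears. Handing in while holding.

```bash
python3 -c "
from plant import r, viewer, sensors
print(r.hand_in())"
```

```text
the job is handed in; nothing more can be done
None
```

The pod is in the tray, the bar is back up, and the rectangular-bow key is held home and turned against its stop (17.95 s); the gripper hid the cover, so I did not see it open, but the key turned well past where the bolt clears.

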